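# Wind the spring-driven vial rotator

## Task

The spring-driven vial rotator on the bench has run down. Wind it up by turning its three-armed key clockwise (seen from above), a part turn at a time because the turntable overhangs the key, until the pointer on its dial stands in the broad dark full zone. Then let go, and leave the other things on the bench where they are.

Things in the scene. Friction and masses are not known exactly. Their poses are not given: they have to be found in the camera images.
- rotator: Spring-driven vial rotator, fixed to the bench left of the microscope: white case, grey top, 270 (x) x 130 (y) mm, top 50 mm above the bench. Origin: centre of underside; x runs from the dial end (towards the robot) to the turntable end, z up; yaw within 0.4 rad. In its frame the key axis is at x = -5 mm, the dial at x = -92 mm, the turntable at x = +95 mm, all at y = 0.
- turntable_center (a point): Centre of the top of the turntable, 108 mm above the bench: a fixed flat round plate of radius 85 mm, 10 mm thick, on a column, underside 98 mm above the bench. The key's arms pass below it; fingers cannot. Two fixed vials, reaching 170 mm above the bench, stand on it on the far and far left side, at least 130 mm from the key axis.
- key_center (a point): Point on the key's vertical axis, 76 mm above the bench, at mid-height of the arms. The dark steel key has a hub 28 mm across (64 to 90 mm above the bench) and three equal level arms 120 degrees apart, 56 mm long from the axis, 7 mm thick, 10 mm at their ends, standing 66 to 86 mm above the bench.
- key (a joint): Turn of the key in rad, growing clockwise seen from above; 0 run down, full from 5.5, stop at 6.6. One arm points at this angle clockwise from the rotator's -x (so from -x towards +y). Turning takes 0.25 N m plus 0.018 N m per rad wound: 6 to 8 N pushed 45 mm from the axis. A clutch holds the key where it is left, against its spring, but it can be pushed back.
- dial_center (a point): Centre of the white dial, 82 mm in diameter, on the case's top, 55 mm above the bench.
- pointer_tip (a point): Tip of the thin black pointer, 32 mm from the dial's centre, 55 mm above the bench. The pointer turns clockwise by one third of the key's turn: run down it points 63 degrees to the left (+y side) of the rotator's +x; the full zone, a broad dark sector, lies from 42 to 63 degrees to the right of +x.
- kraft_box: Brown cardboard box 100 x 130 x 45 mm, loose, right of the microscope. Bystander. Origin: centre of underside. The microscope, fixed between box and rotator straight ahead of the robot (x 0.34 to 0.64 m, y -0.13 to 0.10 m), is 350 mm tall: pass over it.
- jar_amber: Amber jar with black lid, 46 mm wide, 86 mm tall, loose, standing left of the rotator, near its middle. Bystander. Origin: centre of underside.
- jar_white: White jar with ribbed lid, 53 mm wide, 60 mm tall, loose, standing left of the rotator's dial end. Bystander. Origin: centre of underside.
- tweezers_fine: Steel tweezers, 125 mm long, lying loose right of the rotator's dial end. Bystander. Origin: centre of underside.

How it is judged:
By the outcome, as a careful person would: the job done as asked, in the order asked, and still so for the second after the job is handed in, with the robot touching nothing.
It also fails if it takes over 69 s, if anything falls off the work surface, if the arm or the gripper's body presses on something with over 40 N, if the wrist force passes 120 N, or if a joint passes its speed limit or range.

## Robot

A 6-joint arm with a two-finger parallel gripper is mounted at the origin on a cart in front of the work surface, level with it; the furniture and walls round the work are solid. World frame = base frame: x ahead of the robot, y to its left, z up, the work surface at z = 0. Lengths are in mm, angles in rad, forces in N, time in s.
With the tool pointing down it reaches from about 350 to 875 mm from the base axis. Payload 4.2 kg.
Tool frame: the origin (TCP) lies midway between the tips of the shut fingers; the grasp point (between the pads) lies 19 mm behind it; z points along the fingers, y is the line along which they close (so a half turn about z gives the same grasp; the last joint's range is limited). The gripper opens to 85 mm and grips with 20 to 120 N. Pads are 22 mm wide; open, the fingers measure 114 mm over their backs; the gripper's body (76 mm by 85 mm) begins 54 mm behind the grasp point. The pads swing forward as they close: fully open they stand 13 mm farther back than shut.
Start: joints at [-0.869, 0.385, 0.008, 0, -1.194, -0.259], TCP at [267.806, -564.694, 231.312] pointing down, gripper open.
Joint ranges: [-3.14, 3.14], [-1.21, 2.06], [-1.07, 1.41], [-3.16, 2.05], [-2.99, -0.16], [-3.1, 3.1]. Speed limits (rad/s): [2.79, 2.79, 3.14, 3.14, 3.14, 3.14].

## Interface

Orientations are given as a unit quaternion [x, y, z, w].
In Python, from bench import * gives the robot as it stands.
- The arm moves only by the tool drive_tool, never from a script. Its argument "plan" is a list that holds one entry, the list of rows, each a list of 5 numbers: the closure, from -1 (fully open) to 1 (shut), then the shift along the world's x, y, z in mm, then the turn about the world's z in degrees. A call has 1 to 20 rows; each row shifts and turns the commanded pose from where the row before left it; what a row does not reach is not made up. A row lasts 1/12 s, in which the tool goes at most 41.7 mm and 7.16 degrees, less where a joint would pass 70% of its speed; a pose out of reach is approached as far as the arm can. A call is refused whole if a number of a shift passes 41.7 or a number of a turn 7.16, either way. A call with a gripper value outside its range is refused whole. The fingers move at their own pace and stop on an object; the grip force is fixed at half the most. Time passes only in rows, so rows that do not move let the fingers close. It gives the time, the measured TCP pose, the force, the opening and the grip force at its end, in the units of the state.
- read_state(): the state, without advancing time (a new reading comes with each control period).
- get_image(name): name is "scene" or "side" or "wrist"; returns (picture, depth): 384x512x3 uint8, red, green, blue; 384x512 float32, mm along the optical axis (not along the pixel's ray), 0 where there is no reading.
- camera_model(name): a dict with "fx", "fy", "cx", "cy" (pixels), "R" (3x3) and "t" (3): a world point X has camera coordinates R X + t; the wrist camera has in their place "mount" (4x4, takes a point from camera to tool coordinates, whose origin is the TCP and whose axes are the flange's). Camera axes: x right, y down, z forward; pixel columns grow to the right and rows downward; lengths in mm; the calibration is good to about 2 mm. A picture is of the moment at which its call begins: read the wrist's pose just before it. camera_model takes no time and is no camera call.
- job_done(): hands the job in; it is judged then, once.
The state is a dict: "clock": time; "joints": joint angles; "joint_vel": joint speeds; "joint_efforts": joint torques, N m; "position": TCP position; "ee_rot": TCP orientation; "contact_force": force on the tool from outside, world axes, zero at the start; "wrist_torque": the same for the moment, N m; "gripper_width": finger opening in mm; "grasp_force": force on a finger pad.
Only numpy, scipy, OpenCV 4.12 (cv2) and the standard library are available. Lean on these libraries where they do the work, as an engineer would, in place of code of your own. Each camera call takes 0.05 s, during which the arm holds its last target. There are 200 camera calls.

## Working session

There is one attempt and no reset: what is moved stays moved. The work goes in short steps, Python scripts to look and compute and a tool call to move; the robot and the scene stay as the last step left them, time stands still between calls to the robot, and variables do not carry over. Pictures are saved under pics/ and viewed, at most 10 in all, crops included, and the job is handed in when it is done.

Besides the shell and the picture viewer there is one more tool, called after "Emit:" by a JSON object that holds its "fn" and its "kwargs". drive_tool: Moves the arm, as the interface text tells. Its arguments: {"type":"object","properties":{"plan":{"type":"array"}},"required":["plan"]}

```bash
mkdir -p pics; cat > h.py <<'E'
from bench import *
import numpy as np, cv2
def px2w(name,pts,z):
    m=camera_model(name);R=np.array(m["R"]);t=np.array(m["t"]).ravel();o=-R.T@t;r=[]
    for u,v in pts:
        d=R.T@np.array([(u-m["cx"])/m["fx"],(v-m["cy"])/m["fy"],1]);r.append(o+d*(z-o[2])/d[2])
    return np.array(r)
E
python3 - <<'E'
from h import *
a=get_image("scene");b=get_image("side")
np.savez("i.npz",a=a[0],ad=a[1],b=b[0],bd=b[1])
cv2.imwrite("pics/a.png",cv2.resize(a[0][:,:,::-1],(800,600),interpolation=3))
cv2.imwrite("pics/b.png",cv2.resize(b[0][:,:,::-1],(800,600),interpolation=3))
for n in("scene","side"):print(camera_model(n))
print(read_state())
E
```

```text
{'fx': 445.4099842885967, 'fy': 445.4099842885967, 'cx': 245.53502223343108, 'cy': 193.40053397591444, 'R': array([[-0.64204374, -0.76634774,  0.02215791],
       [-0.48874559,  0.38686011, -0.78196356],
       [ 0.59068399, -0.51288439, -0.62293019]]), 't': array([ 411.04112436,  269.47810294, 1142.82418991])}
{'fx': 482.6147182737163, 'fy': 482.6147182737163, 'cx': 264.9873705158326, 'cy': 193.29683882479438, 'R': array([[-0.99965664,  0.02438313,  0.00959505],
       [ 0.00403359,  0.5050101 , -0.86310401],
       [-0.02589078, -0.86276895, -0.50493505]]), 't': array([ 480.76442346,   16.62338082, 1610.87335343])}
{'clock': 0.1, 'joints': array([-8.69373102e-01,  3.85474913e-01,  6.76104423e-03, -3.81498763e-04,
       -1.19400677e+00, -2.58597570e-01]), 'joint_vel': array([ 0.00086597, -0.00031317,  0.00326748,  0.00209546, -0.00065705,
       -0.00059367]), 'joint_efforts': array([-3.31580559e-04, -3.93320704e+01,  1.88929385e+01,  4.19788599e+00,
       -2.54857572e-03, -4.48874303e-06]), 'position': array([ 267.58827076, -564.24683852,  230.34121406]), 'ee_rot': array([-2.19539437e-01,  9.75603136e-01,  9.35296871e-04, -2.87047633e-04]), 'contact_force': array([-0.73635885,  0.22201451, -0.79686297]), 'wrist_torque': array([-0.04347925,  0.03211088, -0.0138367 ]), 'grasp_force': 0.0, 'gripper_width': 85.4844371101722}
```

View pics/a.png

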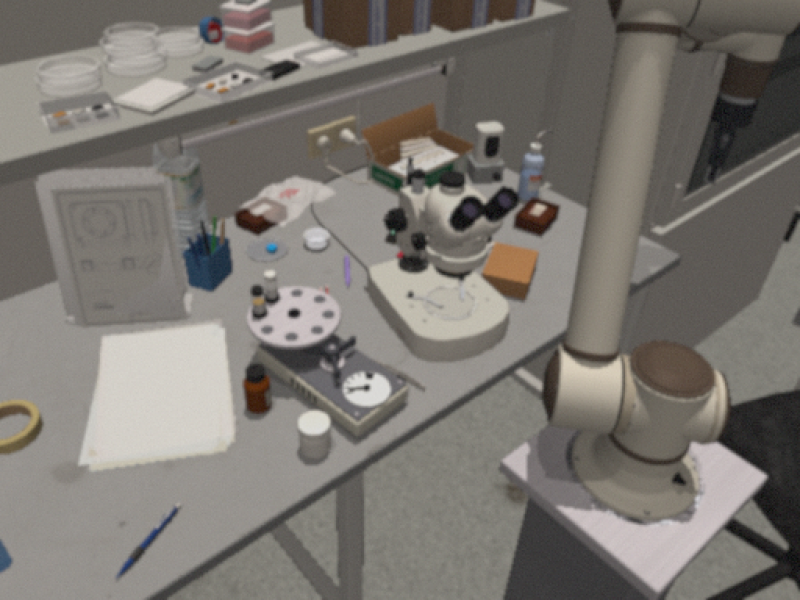

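View pics/b.png

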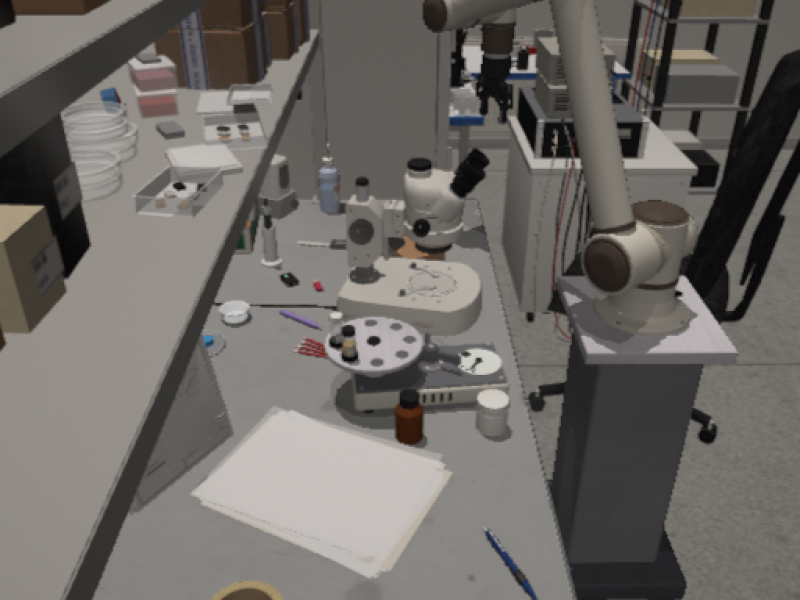

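The scene view shows the dial at about (367,390), the key at about (335,360) and the turntable at about (294,315) in the 800-px picture. In the side view they are at about (480,362), (432,355) and (374,343). I'll enlarge both.

```bash
python3 - <<'E'
from h import *
i=np.load("i.npz")
a=cv2.resize(i["a"][165:295,140:290,::-1],None,fx=5,fy=4.6,interpolation=2)
a=cv2.resize(i["a"][175:285,145:290,::-1],None,fx=5,fy=5,interpolation=2)
b=cv2.resize(i["b"][195:285,200:350,::-1],None,fx=5,fy=5,interpolation=2)
cv2.imwrite("pics/c.png",a);cv2.imwrite("pics/d.png",b)
s=1.5625
print(px2w("scene",[(367/s,390/s)],55),px2w("side",[(480/s,362/s)],55))
print(px2w("scene",[(294/s,315/s)],108),px2w("side",[(374/s,341/s)],108))
E
```

```text
[[367.75796086 266.95860907  55.        ]] [[370.68220929 269.33091494  55.        ]]
[[556.54303837 284.71539622 108.        ]] [[557.86240503 280.2617452  108.        ]]
```

View pics/c.png

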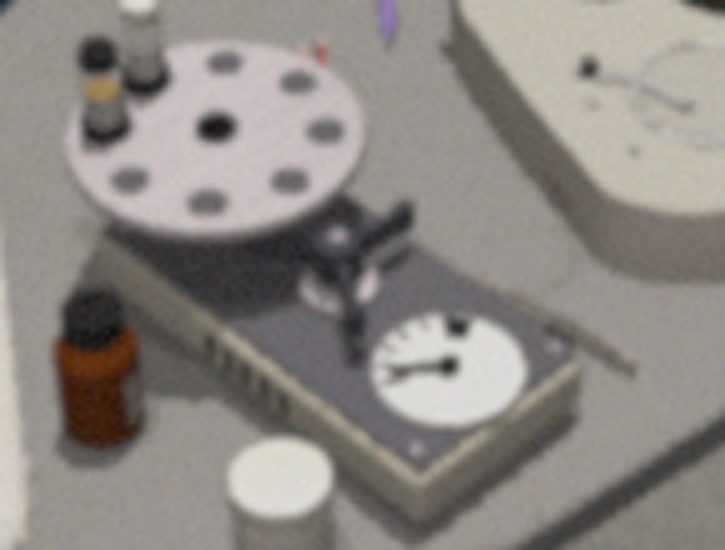

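View pics/d.png

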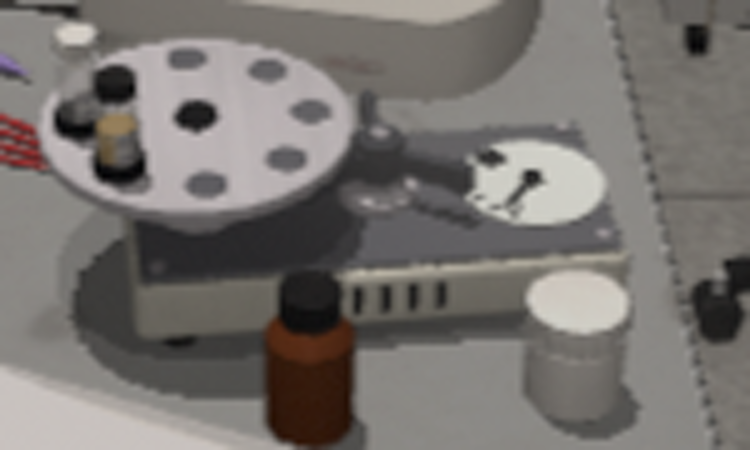

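Dial centre is at (449,367), turntable centre at (216,127), hub top at (338,235) and arm ends at about (355,340) and (405,212) in crop c. In crop d they are at (532,177), (196,115) and (378,133), with the arm end at about (468,172). The pointer is near the run-down side.

```bash
python3 - <<'E'
from h import *
C=lambda x,y:(145+x/5-.4,175+y/5-.4)
D=lambda x,y:(200+x/5-.4,195+y/5-.4)
dc=[px2w("scene",[C(449,367)],55)[0],px2w("side",[D(532,177)],55)[0]]
tt=[px2w("scene",[C(216,127)],108)[0],px2w("side",[D(196,115)],108)[0]]
hb=[px2w("scene",[C(338,235)],90)[0],px2w("side",[D(379,132)],90)[0]]
print(np.round([dc,tt,hb],1))
for a in(px2w("scene",[C(353,322)],86)[0],px2w("scene",[C(405,205)],86)[0],px2w("side",[D(470,165)],86)[0],px2w("side",[D(366,93)],86)[0],px2w("scene",[C(393,371)],55)[0]):print("arm ends",a.round(1))
d=np.mean(dc,0)[:2];t=np.mean(tt,0)[:2];v=t-d;L=np.hypot(*v);u=v/L
k=d+u*87
print("len",L,"yaw",np.arctan2(v[1],v[0]),"key",k)
for a in(px2w("scene",[C(353,322)],86)[0],px2w("scene",[C(405,205)],86)[0],px2w("side",[D(470,165)],86)[0],px2w("side",[D(366,93)],86)[0]):
  w=a[:2]-k; n=np.array([-u[1],u[0]]); print(np.hypot(*w), np.degrees(np.arctan2(w@n,-w@u)))
# jars via depth-free rough: lid tops
print(px2w("scene",[C(93,305),C(280,477)],86)[0],px2w("scene",[C(280,477)],60)[0],px2w("side",[D(311,290)],86)[0],px2w("side",[D(577,300)],60)[0])
E
```

```text
[[[373.2 264.2  55. ]
  [373.2 261.1  55. ]]

 [[563.1 281.5 108. ]
  [559.4 277.1 108. ]]

 [[463.1 270.3  90. ]
  [459.8 267.6  90. ]]]
arm ends [407.  302.3  86. ]
arm ends [463.4 223.5  86. ]
arm ends [411.7 294.2  86. ]
arm ends [465.1 221.7  86. ]
arm ends [389.6 289.4  55. ]
len 188.78932619076429 yaw 0.08816304338882223 key [459.86522034 270.33860918]
61.773687816078684 36.1761151678898
46.949069585073254 -89.26392451445396
53.77853155403359 31.351314929801493
48.87243470580791 -91.0667703985684
[503.16899191 401.99650577  86.        ] [362.57792562 382.2426164   60.        ] [499.56889126 403.59244319  86.        ] [361.83360398 379.5679106   60.        ]
```

```bash
cat > p.py <<'E'
from h import *
K=np.array([460.5,269.8]);PSI=0.087
def pose(th,back=16,r=48):
    a=np.radians(th);d=np.array([-np.cos(a),np.sin(a)]);t=np.array([np.sin(a),np.cos(a)])
    v=r*d-back*t;c,s=np.cos(PSI),np.sin(PSI)
    return K+np.array([[c,-s],[s,c]])@v, 180+np.degrees(PSI)-th
def now():
    s=read_state();q=s["ee_rot"];y=np.degrees(np.arctan2(q[1]**2-q[0]**2,2*q[0]*q[1]))%360
    return s["position"],y
def arc(a,b,n):
    P=[pose(x) for x in np.linspace(a,b,n+1)]
    print([[1,*np.round(P[i+1][0]-P[i][0],1).tolist(),0,round((a-b)/n,2)] for i in range(n)])
E
python3 - <<'E'
from p import *
print(now());print(pose(10),pose(-50),pose(100))
arc(10,100,18)
E
```

```text
(array([ 267.58827076, -564.24683852,  230.34121406]), np.float64(115.36397906212046))
(array([411.28503192, 258.05747401]), np.float64(174.98473281763816)) (array([446.06184177, 221.3073244 ]), np.float64(234.98473281763816)) (array([448.75747401, 319.01496808]), np.float64(84.98473281763816))
[[1, -0.8, 4.3, 0, -5.0], [1, -0.5, 4.4, 0, -5.0], [1, -0.1, 4.4, 0, -5.0], [1, 0.3, 4.4, 0, -5.0], [1, 0.7, 4.4, 0, -5.0], [1, 1.1, 4.3, 0, -5.0], [1, 1.4, 4.2, 0, -5.0], [1, 1.8, 4.0, 0, -5.0], [1, 2.1, 3.9, 0, -5.0], [1, 2.5, 3.7, 0, -5.0], [1, 2.8, 3.4, 0, -5.0], [1, 3.1, 3.2, 0, -5.0], [1, 3.3, 2.9, 0, -5.0], [1, 3.6, 2.6, 0, -5.0], [1, 3.8, 2.3, 0, -5.0], [1, 4.0, 1.9, 0, -5.0], [1, 4.1, 1.6, 0, -5.0], [1, 4.2, 1.2, 0, -5.0]]
```

Emit:
{"fn": "drive_tool", "kwargs": {"plan": [[[1,0,0,40,0],[1,0,0,40,0],[1,0,0,40,0],[1,0,0,40,0],[1,0,0,40,0],[1,0,0,0,0]]]}}

```text
clock: 0.6
position: [267.8, -566.6, 440.9]
ee_rot: [-0.219, 0.976, -0.008, 0.002]
contact_force: [-1.0, 0.8, 2.0]
gripper_width: 12.2
grasp_force: 0.0
```

Emit:
{"fn": "drive_tool", "kwargs": {"plan": [[[1,7,37,0,3],[1,7,37,0,3],[1,7,37,0,3],[1,7,37,0,3],[1,7,37,0,3],[1,7,37,0,3],[1,7,37,0,3],[1,7,37,0,3],[1,7,37,0,3],[1,7,37,0,3],[1,7,37,0,3],[1,7,37,0,3],[1,7,37,0,3],[1,7,37,0,3],[1,7,37,0,3],[1,7,37,0,3],[1,7,37,0,3],[1,7,37,0,3],[1,7,37,0,3],[1,7,37,0,3]]]}}

```text
clock: 2.27
position: [407.3, 177.2, 430.9]
ee_rot: [-0.679, 0.734, 0.0, -0.0]
contact_force: [0.5, -0.2, -0.1]
gripper_width: 0.3
grasp_force: 0.0
```

Emit:
{"fn": "drive_tool", "kwargs": {"plan": [[[1,1,30,0,0],[1,1,30,0,0],[1,1,24,0,0],[1,0,0,0,0],[1,0,0,-40,0],[1,0,0,-40,0],[1,0,0,-40,0],[1,0,0,-40,0],[1,0,0,-40,0],[1,0,0,-40,0],[1,0,0,-40,0],[1,0,0,0,0],[1,0,0,0,0],[1,0,0,0,0]]]}}

```text
clock: 3.43
position: [412.2, 260.2, 153.5]
ee_rot: [-0.678, 0.735, -0.0, 0.002]
contact_force: [0.2, -0.3, 0.8]
gripper_width: 0.0
grasp_force: 0.0
```

```bash
python3 - <<'E'
from p import *
print(now(),read_state()["joints"].round(2),read_state()["gripper_width"])
a=get_image("wrist")[0];cv2.imwrite("pics/w.png",a[:,:,::-1])
E
```

```text
(array([412.15824583, 260.15234416, 153.46644354]), np.float64(175.40915256972573)) [ 0.9   0.23 -0.44  0.   -0.9  -0.98] 0.00868712536914516
```

View pics/w.png

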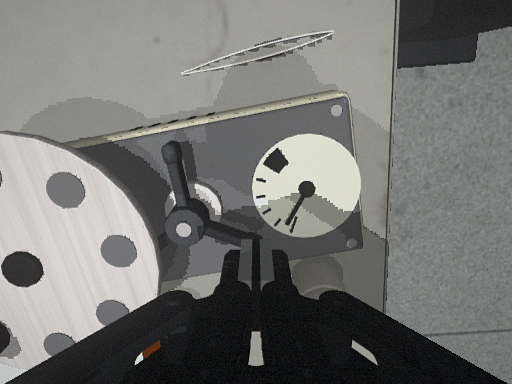

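The wrist view shows the hub top at (184,230), arm B's end at (172,150) and arm A's end near (258,238). The dial is at (307,189) with the pointer tip at about (289,222). I'll check these against the key model.

```bash
python3 - <<'E'
from p import *
from scipy.spatial.transform import Rotation as Ro
s=read_state();m=camera_model("wrist");M=np.array(m["mount"]);R=Ro.from_quat(s["ee_rot"]).as_matrix()
def w(u,v,z):
    d=R@M[:3,:3]@np.array([(u-m["cx"])/m["fx"],(v-m["cy"])/m["fy"],1]);o=R@M[:3,3]+s["position"]
    return o+d*(z-o[2])/d[2]
h=w(184,230,90);dc=w(307,189,55);print(h,dc,w(289,222,55))
v=h-dc;print(np.hypot(*v[:2]),np.arctan2(v[1],v[0]))
for e in((172,150),(258,238)):
    q=(w(*e,86)-h)[:2];print(np.hypot(*q),185-np.degrees(np.arctan2(q[1],q[0]))%360)
E
```

```text
[462.31065686 272.44490586  90.        ] [374.58402945 261.77194874  55.        ] [389.44677245 287.58789347  55.        ]
88.37348680410881 0.12106656205516302
53.781925437924215 -85.58597981439925
50.292762011624326 18.556295756775626
```

Emit:
{"fn": "drive_tool", "kwargs": {"plan": [[[1,0,-1,-30,0],[1,0,0,-30,0],[1,0,0,-27,0],[1,0,0,0,0],[1,0,0,0,0]]]}}

```text
clock: 3.9
position: [411.7, 259.1, 65.7]
ee_rot: [-0.678, 0.735, -0.0, 0.001]
contact_force: [-0.5, 0.0, 0.9]
gripper_width: -0.1
grasp_force: 0.0
```

Emit:
{"fn": "drive_tool", "kwargs": {"plan": [[[1,-0.8,4.3,0,-5.0],[1,-0.5,4.4,0,-5.0],[1,-0.1,4.4,0,-5.0],[1,0.3,4.4,0,-5.0],[1,0.7,4.4,0,-5.0],[1,1.1,4.3,0,-5.0],[1,1.4,4.2,0,-5.0],[1,1.8,4.0,0,-5.0],[1,2.1,3.9,0,-5.0]]]}}

```text
clock: 4.65
position: [416.8, 296.2, 67.6]
ee_rot: [-0.343, 0.939, -0.0, 0.0]
contact_force: [-3.4, -4.0, 3.2]
gripper_width: 0.1
grasp_force: 2.7
```

Contact is being made at about 6 N, as expected. I'll continue the stroke.

Emit:
{"fn": "drive_tool", "kwargs": {"plan": [[[1,2.5,3.7,0,-5.0],[1,2.8,3.4,0,-5.0],[1,3.1,3.2,0,-5.0],[1,3.3,2.9,0,-5.0],[1,3.6,2.6,0,-5.0],[1,3.8,2.3,0,-5.0],[1,4.0,1.9,0,-5.0],[1,4.1,1.6,0,-5.0],[1,4.2,1.2,0,-5.0],[1,0,0,0,0],[1,0,0,0,0]]]}}

```text
clock: 5.57
position: [448.9, 320.4, 67.2]
ee_rot: [0.039, 0.999, 0.002, 0.001]
contact_force: [-3.3, 0.3, 1.8]
gripper_width: -0.2
grasp_force: 1.7
```

```bash
python3 - <<'E'
from p import *
print(now(),pose(100),pose(-55))
a=get_image("side")[0];b=get_image("scene")[0]
a=cv2.resize(a[195:285,200:350,::-1],(750,450),interpolation=2)
cv2.imwrite("pics/e.png",a)
arc(-55,101,26)
E
```

```text
(array([448.86796156, 320.37707393,  67.1814853 ]), np.float64(85.48750976068827)) (array([448.75747401, 319.01496808]), np.float64(84.98473281763816)) (array([450.34319848, 220.23348527]), np.float64(239.98473281763816))
[[1, -5.1, 1.3, 0, -6.0], [1, -5.0, 1.9, 0, -6.0], [1, -4.7, 2.4, 0, -6.0], [1, -4.5, 2.9, 0, -6.0], [1, -4.1, 3.3, 0, -6.0], [1, -3.8, 3.7, 0, -6.0], [1, -3.4, 4.1, 0, -6.0], [1, -2.9, 4.4, 0, -6.0], [1, -2.4, 4.7, 0, -6.0], [1, -1.9, 4.9, 0, -6.0], [1, -1.4, 5.1, 0, -6.0], [1, -0.9, 5.2, 0, -6.0], [1, -0.3, 5.3, 0, -6.0], [1, 0.2, 5.3, 0, -6.0], [1, 0.8, 5.2, 0, -6.0], [1, 1.3, 5.1, 0, -6.0], [1, 1.9, 5.0, 0, -6.0], [1, 2.4, 4.7, 0, -6.0], [1, 2.9, 4.5, 0, -6.0], [1, 3.3, 4.1, 0, -6.0], [1, 3.7, 3.8, 0, -6.0], [1, 4.1, 3.4, 0, -6.0], [1, 4.4, 2.9, 0, -6.0], [1, 4.7, 2.4, 0, -6.0], [1, 4.9, 1.9, 0, -6.0], [1, 5.1, 1.4, 0, -6.0]]
```

View pics/e.png

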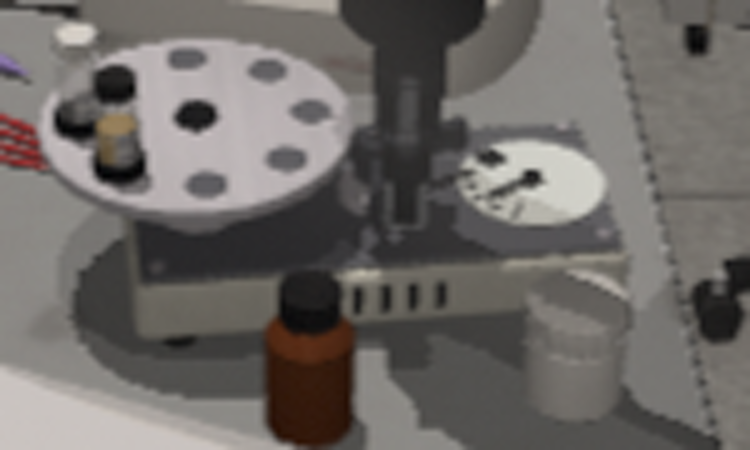

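The first stroke worked. The pointer has moved on, with its tip at about (490,193), and the jars are unmoved. Next I'll back off, lift, return and engage the next arm.

Emit:
{"fn": "drive_tool", "kwargs": {"plan": [[[1,-6,1,0,0],[1,-2,0,20,0],[1,0,0,35,0],[1,0,0,0,7],[1,0,-6,0,7],[1,0,-6,0,7],[1,0,-6,0,7],[1,0,-6,0,7],[1,0,-6,0,7],[1,0,-6,0,7],[1,0,-6,0,7],[1,0,-6,0,7],[1,0,-6,0,7],[1,0,-6,0,7],[1,0,-6,0,7],[1,0,-6,0,7],[1,0,-6,0,7],[1,0,-6,0,7],[1,0,-6,0,7],[1,0,-4,0,7]]]}}

```text
clock: 7.33
position: [440.6, 226.4, 119.8]
ee_rot: [0.842, -0.539, 0.0, -0.001]
contact_force: [0.7, -1.0, 0.4]
gripper_width: -0.1
grasp_force: 0.0
```

Emit:
{"fn": "drive_tool", "kwargs": {"plan": [[[1,2,-2,0,7],[1,2,-2,0,7],[1,2,-2,0,7],[1,2,-2,0,7],[1,2,-1,0,7],[1,0,0,0,0],[1,0,0,0,0]]]}}

```text
clock: 7.92
position: [450.5, 217.7, 119.6]
ee_rot: [0.964, -0.265, 0.0, -0.0]
contact_force: [-0.5, 0.5, 0.3]
gripper_width: 0.5
grasp_force: 0.0
```

```bash
python3 - <<'E'
from p import *
print(now(),read_state()["joints"].round(2))
a=get_image("scene")[0]
cv2.imwrite("pics/f.png",cv2.resize(a[175:285,145:290,::-1],None,fx=5,fy=5,interpolation=2))
E
```

```text
(array([450.5093499 , 217.70587836, 119.59888714]), np.float64(239.2230101762)) [ 0.78  0.29 -0.45  0.   -0.83  0.26]
```

View pics/f.png

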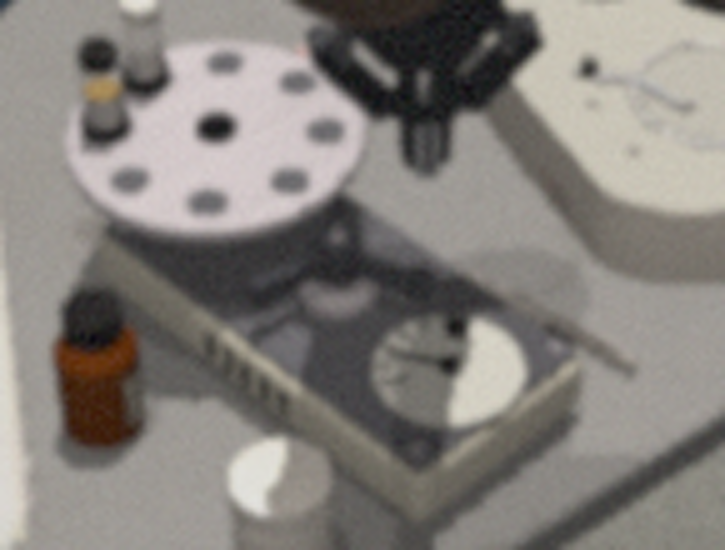

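Arm ends are at about (442,275) and (258,285), and the pointer tip is at about (393,352).

```bash
python3 - <<'E'
from p import *
C=lambda x,y:(145+x/5-.4,175+y/5-.4)
k=np.array([461.3,271])
for c in((442,275),(258,285)):
    q=px2w("scene",[C(*c)],82)[0][:2]-k;print(np.hypot(*q),185.5-np.degrees(np.arctan2(q[1],q[0]))%360)
q=px2w("scene",[C(393,352)],55)[0][:2]-[373.8,262.4];print(np.hypot(*q),np.degrees(np.arctan2(q[1],q[0]))-5.5)
E
```

```text
60.45222937826595 -24.955363731461517
51.89789866515819 99.52226546935802
32.67098429282181 28.656525114453295
```

Emit:
{"fn": "drive_tool", "kwargs": {"plan": [[[1,0,3,-20,0],[1,0,0,-20,0],[1,0,0,-13,0],[1,0,0,0,0],[1,-5.1,1.3,0,-6.0],[1,-5.0,1.9,0,-6.0],[1,-4.7,2.4,0,-6.0],[1,-4.5,2.9,0,-6.0],[1,-4.1,3.3,0,-6.0],[1,-3.8,3.7,0,-6.0],[1,-3.4,4.1,0,-6.0],[1,-2.9,4.4,0,-6.0],[1,-2.4,4.7,0,-6.0],[1,-1.9,4.9,0,-6.0],[1,-1.4,5.1,0,-6.0],[1,-0.9,5.2,0,-6.0]]]}}

```text
clock: 9.3
position: [409.9, 263.0, 67.3]
ee_rot: [-0.623, 0.783, -0.001, -0.001]
contact_force: [3.1, -6.8, 1.9]
gripper_width: -0.2
grasp_force: 2.8
```

Emit:
{"fn": "drive_tool", "kwargs": {"plan": [[[1,-0.3,5.3,0,-6.0],[1,0.2,5.3,0,-6.0],[1,0.8,5.2,0,-6.0],[1,1.3,5.1,0,-6.0],[1,1.9,5.0,0,-6.0],[1,2.4,4.7,0,-6.0],[1,2.9,4.5,0,-6.0],[1,3.3,4.1,0,-6.0],[1,3.7,3.8,0,-6.0],[1,4.1,3.4,0,-6.0],[1,4.4,2.9,0,-6.0],[1,4.7,2.4,0,-6.0],[1,4.9,1.9,0,-6.0],[1,5.1,1.4,0,-6.0],[1,0,0,0,0],[1,0,0,0,0]]]}}

```text
clock: 10.63
position: [449.2, 320.1, 66.9]
ee_rot: [0.057, 0.998, 0.001, 0.0]
contact_force: [-5.1, 2.4, 0.1]
gripper_width: 0.1
grasp_force: 2.1
```

Same end pose as the first stroke, so I'll repeat the return and the third stroke.

Emit:
{"fn": "drive_tool", "kwargs": {"plan": [[[1,-6,1,0,0],[1,-2,0,20,0],[1,0,0,35,0],[1,0,0,0,7],[1,0,-6,0,7],[1,0,-6,0,7],[1,0,-6,0,7],[1,0,-6,0,7],[1,0,-6,0,7],[1,0,-6,0,7],[1,0,-6,0,7],[1,0,-6,0,7],[1,0,-6,0,7],[1,0,-6,0,7],[1,0,-6,0,7],[1,0,-6,0,7],[1,0,-6,0,7],[1,0,-6,0,7],[1,0,-6,0,7],[1,0,-4,0,7]]]}}

```text
clock: 12.3
position: [441.5, 225.6, 121.9]
ee_rot: [0.833, -0.554, 0.0, -0.0]
contact_force: [-0.1, 0.2, 0.4]
gripper_width: -0.0
grasp_force: 0.0
```

Emit:
{"fn": "drive_tool", "kwargs": {"plan": [[[1,2,-2,0,7],[1,2,-2,0,7],[1,2,-1,0,7],[1,2,0,0,7],[1,2,0,0,7],[1,0,0,0,0],[1,0,0,0,0]]]}}

```text
clock: 12.88
position: [451.5, 221.1, 121.7]
ee_rot: [0.959, -0.282, 0.0, -0.0]
contact_force: [-0.4, 0.4, -0.0]
gripper_width: 0.1
grasp_force: 0.0
```

```bash
python3 - <<'E'
from p import *
print(now())
a=get_image("scene")[0]
cv2.imwrite("pics/g.png",cv2.resize(a[175:285,145:290,::-1],None,fx=5,fy=5,interpolation=2))
E
```

```text
(array([451.54719063, 221.1139007 , 121.68151317]), np.float64(237.21501586968026))
```

View pics/g.png

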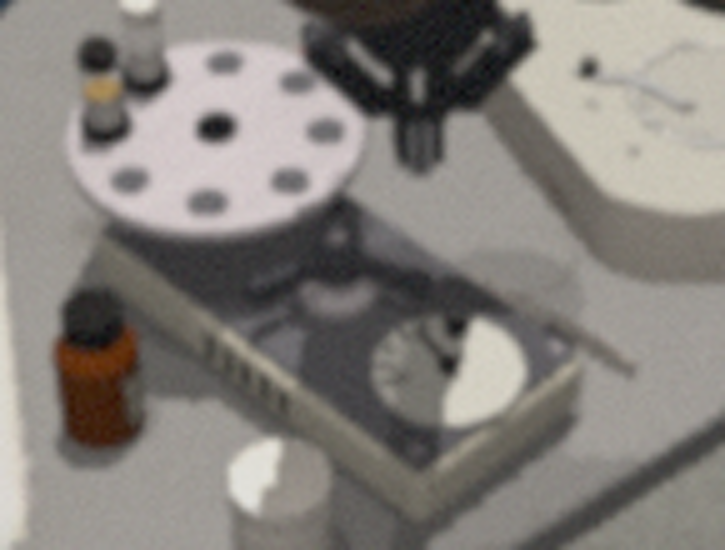

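The pointer is now just short of the full zone, with its tip at about (425,328). The key is at roughly 222°. One more 120° stroke should put it at about 342° (5.97 rad).

Emit:
{"fn": "drive_tool", "kwargs": {"plan": [[[1,0,0,-20,0],[1,0,0,-20,0],[1,0,0,-15,0],[1,0,0,0,0],[1,-5.1,1.3,0,-5],[1,-5.0,1.9,0,-5],[1,-4.7,2.4,0,-6.0],[1,-4.5,2.9,0,-6.0],[1,-4.1,3.3,0,-6.0],[1,-3.8,3.7,0,-6.0],[1,-3.4,4.1,0,-6.0],[1,-2.9,4.4,0,-6.0],[1,-2.4,4.7,0,-6.0],[1,-1.9,4.9,0,-6.0],[1,-1.4,5.1,0,-6.0],[1,-0.9,5.2,0,-6.0]]]}}

```text
clock: 14.27
position: [411.4, 263.5, 67.4]
ee_rot: [-0.623, 0.783, -0.001, -0.001]
contact_force: [3.4, -7.1, 2.1]
gripper_width: 0.5
grasp_force: 3.2
```

Emit:
{"fn": "drive_tool", "kwargs": {"plan": [[[1,-0.3,5.3,0,-6.0],[1,0.2,5.3,0,-6.0],[1,0.8,5.2,0,-6.0],[1,1.3,5.1,0,-6.0],[1,1.9,5.0,0,-6.0],[1,2.4,4.7,0,-6.0],[1,2.9,4.5,0,-6.0],[1,3.3,4.1,0,-6.0],[1,3.7,3.8,0,-6.0],[1,4.1,3.4,0,-6.0],[1,4.4,2.9,0,-6.0],[1,4.7,2.4,0,-6.0],[1,4.9,1.9,0,-6.0],[1,5.1,1.4,0,-6.0],[1,0,0,0,0],[1,0,0,0,0]]]}}

```text
clock: 15.6
position: [449.9, 319.6, 66.9]
ee_rot: [0.057, 0.998, -0.001, -0.001]
contact_force: [-4.8, -1.0, 3.5]
gripper_width: 0.1
grasp_force: 2.4
```

Emit:
{"fn": "drive_tool", "kwargs": {"plan": [[[1,-6,1,0,0],[1,-2,0,20,0],[1,0,0,35,0],[1,0,0,40,0],[1,0,0,40,0],[1,0,0,40,0],[1,0,0,40,0],[1,0,0,40,0],[1,0,0,0,0],[1,0,0,0,0]]]}}

```text
clock: 16.43
position: [443.7, 322.4, 325.0]
ee_rot: [0.057, 0.998, 0.004, 0.003]
contact_force: [-0.3, 0.6, -1.1]
gripper_width: 0.0
grasp_force: 0.0
```

```bash
python3 - <<'E'
from p import *
print(now())
a=get_image("scene")[0][175:285,145:290,::-1]; b=get_image("side")[0][195:285,200:350,::-1]
o=np.vstack([cv2.resize(a[40:],(580,280),interpolation=2),cv2.resize(b,(580,320),interpolation=2)])
cv2.imwrite("pics/k.png",o)
E
```

```text
(array([443.74734759, 322.44103015, 324.95041096]), np.float64(83.43008319169365))
```

View pics/k.png

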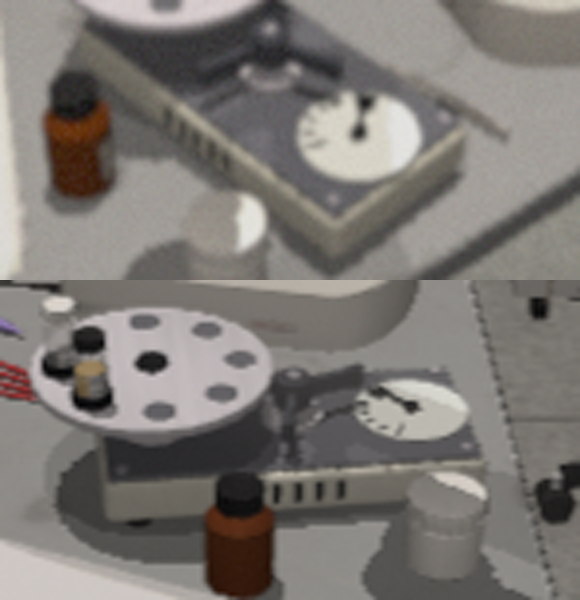

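```bash
python3 - <<'E'
from p import *
a=get_image("scene")[0][215:275,205:255,::-1];b=get_image("side")[0][213:245,280:335,::-1]
cv2.imwrite("pics/l.png",np.hstack([cv2.resize(a,(450,540),interpolation=2),cv2.copyMakeBorder(cv2.resize(b,(350,204),interpolation=2),0,336,0,0,0)]))
C=lambda x,y:(145+x/4-.4,215+y/4-.4)
k=np.array([461.3,271])
for c in((337,68),(208,70)):
    q=px2w("scene",[C(*c)],82)[0][:2]-k;print(np.hypot(*q),185.5-np.degrees(np.arctan2(q[1],q[0]))%360)
E
```

```text
53.9915299045251 -12.809017449518024
52.07019513972955 97.00732045134211
```

View pics/l.png

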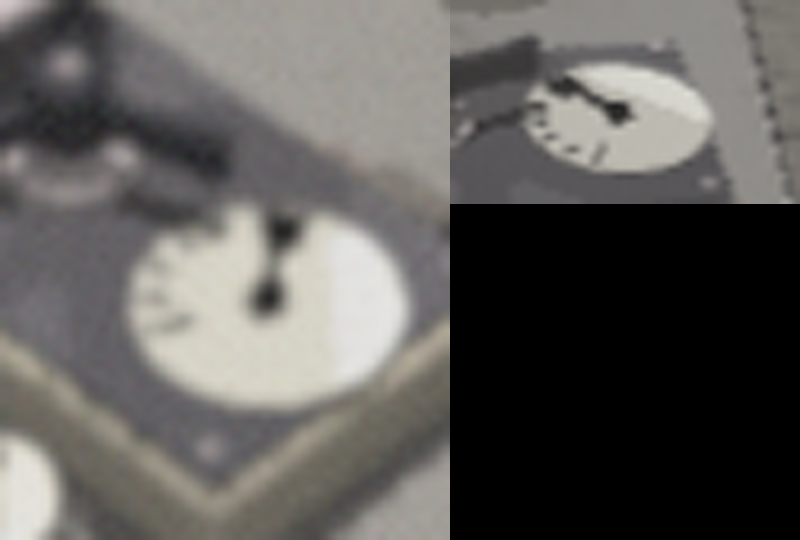

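The pointer runs from (266,297) and passes (275,250) into the dark block, which spans about (268–303, 212–245). It looks to be in the early half of the zone, so I'll put a number on it.

```bash
python3 - <<'E'
from p import *
C=lambda x,y:(205+x/9-.45,215+y/9-.45)
P=lambda x,y:px2w("scene",[C(x,y)],55)[0][:2]
c=P(266,297)
for q in((275,252),(276,245),(268,238),(268,215),(302,240),(300,215),(284,228)):
    v=P(*q)-c;print(q,np.hypot(*v).round(1),(np.degrees(np.arctan2(v[1],v[0]))-5.5).round(1))
S=lambda x,y:px2w("side",[(280+x/6.364-.4,213+y/6.375-.4)],55)[0][:2]
c=S(618,110) if 0 else S(618-450,110)
for q in((597,97),(580,90),(555,82)):
    v=S(q[0]-450,q[1])-c;print(q,np.hypot(*v).round(1),(np.degrees(np.arctan2(v[1],v[0]))-5.5).round(1))
E
```

```text
(275, 252) 19.1 -52.5
(276, 245) 22.1 -52.2
(268, 238) 24.9 -45.7
(268, 215) 34.8 -45.3
(302, 240) 26.4 -68.7
(300, 215) 36.3 -60.9
(284, 228) 29.7 -54.9
(597, 97) 13.1 -56.2
(580, 90) 21.9 -51.1
(555, 82) 34.1 -45.9
```

The pointer stands at about -52°, mid-zone (-42 to -63°), and the arm is clear.

```bash
python3 -c "
from bench import *
print(job_done())"
```

```text
the job is handed in; nothing more can be done
None
```

The rotator is wound: its pointer measures about 52° right of +x, mid-way in the full zone (42–63°). The arm is lifted clear, the bystanders in view look unmoved (the box was not rechecked), and the job was handed in at about 17 s.

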